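# Sweep the offcuts off the carving board into the foil tray

### The arm

A 6-joint arm with a two-finger parallel gripper is mounted at the origin on the work surface. World frame = base frame: x ahead of the robot, y to its left, z up, the work surface at z = 0. Lengths are in m, angles in rad, forces in N, time in s.
With the tool pointing down it reaches from about 0.4 to 0.825 m from the base axis. Payload 7 kg.
Tool frame: the origin (TCP) lies midway between the tips of the shut fingers; the grasp point (between the pads) lies 19 mm behind it; z points along the fingers, x is the direction in which the jaws open and shut, and the axes are right-handed (so a half turn about z gives the same grasp; the last joint's range is limited). The gripper opens to 88 mm and grips with 3 to 60 N. Pads are 19 mm wide; open, the fingers measure 130 mm over their backs; the gripper's body (78 mm by 193 mm) begins 47 mm behind the grasp point.
Start: joints at [-0.875, 0.359, 0.012, 0, -1.224, -0.288], TCP at [0.268, -0.62, 0.227] pointing down, gripper open.
Joint ranges: [-3.07, 3.07], [-1.43, 2.12], [-1.02, 1.25], [-3.03, 1.67], [-3.05, -0], [-3.03, 3.03]. Speed limits (rad/s): [2.39, 2.39, 3.01, 3.14, 3.14, 3.14].

### API

Orientations are given as [roll, pitch, yaw] about the fixed x, y, z axes, in that order (R = Rz(yaw) Ry(pitch) Rx(roll)).
In Python, from station import arm, grab_frame, camera_params gives the robot as it stands.
- The arm moves only by the shell command python3 -m handwheel 'ROWS' [FORCE]. ROWS is JSON, a list that holds one entry, the list of rows, each a list of 5 numbers: the finger opening in m, from 0 to 0.0876, then the shift along the tool's x, y, z in m, then the turn about the tool's z in degrees. A call has 1 to 20 rows; each row is the pose to reach, as a shift and turn from the pose measured when the call began, along the tool's axes at that moment; what a row does not reach only later rows make up. A row lasts 1/12 s, in which the tool goes at most 41.7 mm and 7.16 degrees, less where a joint would pass 70% of its speed; a pose out of reach is approached as far as the arm can. A call with a gripper value outside its range is refused whole. The fingers move at their own pace and stop on an object; FORCE is the grip in N (left out, the last holds). Time passes only in rows, so rows that repeat a pose let the fingers close. It gives the time, the measured TCP pose, the force and the opening at its end, in the units of the state.
- arm.get_state(): the state, without advancing time (a new reading comes with each control period).
- grab_frame(name): name is "scene" or "top" or "wrist"; returns the picture (400x640x3 uint8, blue, green, red); there is no depth.
- camera_params(name): a dict with "intrinsics" (3x3 intrinsics, pixels), "R" (3x3) and "t" (3): a world point X has camera coordinates R X + t; the wrist camera has in their place "tool_from_camera" (4x4, takes a point from camera to tool coordinates, whose origin is the TCP and whose axes are the tool frame's). Camera axes: x right, y down, z forward; pixel columns grow to the right and rows downward; lengths in m; the calibration is good to about 2 mm. A picture is of the moment at which its call begins: read the wrist's pose just before it. camera_params takes no time and is no camera call.
- arm.job_done(): hands the job in, once; it reports no verdict.
The state is a dict: "t": time; "q": joint angles; "qd": joint speeds; "joint_efforts": joint torques, N m; "eef_pos": TCP position; "ee_rot": TCP orientation; "force": force on the tool from outside, world axes, zero at the start; "moment": the same for the moment, N m; "width": finger opening in m.
Only numpy, scipy, OpenCV 4.12 (cv2) and the standard library are available. Lean on these libraries where they do the work, as an engineer would, in place of code of your own. Each camera call takes 0.05 s, during which the arm holds its last target.

### The job

Clear the carving board: with closed fingertips, sweep the four loose wooden offcuts along the board and over its end into the empty foil tray, so that all four lie in it. Do not pick any of them up, and leave the unfinished bird, the palm gouge and both trays where they are.

Things in the scene. Friction and masses are not known exactly. Their poses are not given: they have to be found in the camera images.
- board: Dark wooden carving board, fixed, on two cleats: 300 mm deep (its x, away from the robot at yaw 0) by 360 mm wide (its y), flat upper face 63 mm above the bench. A stop 25 mm high runs along its far edge (x = +130 to +150 mm); near edge and both ends (y = +180 and -180 mm) are open. Origin: middle of the board at bench height. Turned up to 13 degrees either way.
- scrap_tray: The empty foil tray, loose, rim 240 mm (its x) by 190 mm (its y), 40 mm high, thin flared walls, floor 3 mm thick. Origin: centre of its underside; axes parallel to the board's. Stands at one end of the board, centre about 265 mm from the board's along +y or -y and 40 mm to its near side, the rim tucked about 10 mm under the overhanging board end, 23 mm below the board's upper face.
- tool_tray: Tray full of gouges with wooden handles, all below its rim: same foil tray, loose, rim 240 mm (its x) by 190 mm (its y), 40 mm high, thin flared walls, floor 3 mm thick. Origin: centre of its underside; axes parallel to the board's. Tucked under the other end of the board in the same way.
- stub_mid (a point): Centre (half-way up) of a plain rectangular wooden offcut 42 x 28 mm, 18 mm thick, lying flat on the board at any yaw. All four offcuts are loose, weigh 13 to 22 g, and lie in the near two thirds of the board, apart from one another and from its edges.
- step_mid (a point): Centre of a stepped offcut (a saw cut left half of it thinner): 44 x 26 mm, 20 mm thick at its thick end and 11 mm at the other; this point lies 9 mm above its underside. Lies on the board like the first.
- bark_mid (a point): Centre of an offcut 40 x 30 mm, 18 mm thick, with a skin of bark on its top. Lies on the board like the first.
- slice_mid (a point): Centre of a slice of branch, a flat round disc 37 mm in diameter and 16 mm thick, lying flat on the board.
- bird: Unfinished carved bird on its 40 x 85 mm block, 65 mm tall, loose, standing on the board near the far stop on one half of the board. Origin: centre of its underside; its length is along its y.
- palm_gouge: Palm gouge 120 mm long with a bulbous wooden handle 26 mm thick, loose, lying on the board near the far stop on the other half. Origin: its underside, at the ferrule; its length is along its y.

How it is judged:
By the outcome, as a careful person would: the job done as asked, in the order asked, and still so for the second after the job is handed in, with the robot touching nothing.
It also fails if it takes over 72 s, if anything falls off the work surface, if the arm or the gripper's body presses on something with over 40 N, if the wrist force passes 120 N, or if a joint passes its speed limit or range.

## Working session

There is one attempt and no reset: what is moved stays moved. The work goes in short steps, Python scripts to look and compute and a shell command to move; the robot and the scene stay as the last step left them, time stands still between calls to the robot, and variables do not carry over. Pictures are saved under pics/ and viewed, and the job is handed in when it is done.

```bash
mkdir -p pics; ls
python3 - <<'E'
from station import arm, grab_frame, camera_params
import cv2,numpy as np
s=arm.get_state();print({k:np.round(v,3).tolist() for k,v in s.items()})
for n in("top","scene"):
    cv2.imwrite(f"pics/{n}0.png",grab_frame(n)); 
for n in("top","scene","wrist"):print(n,{k:np.round(v,4).tolist() if not isinstance(v,(str)) else v for k,v in camera_params(n).items()})
E
```

```text
pics
{'t': 0.0, 'q': [-0.875, 0.359, 0.011, -0.0, -1.224, -0.288], 'qd': [0.001, 0.001, 0.001, 0.001, -0.002, 0.0], 'joint_efforts': [-0.0, -58.27, 29.305, 6.997, 0.007, -0.0], 'eef_pos': [0.267, -0.619, 0.226], 'ee_rot': [-3.141, -0.002, 1.978], 'force': [0.649, -0.084, 0.169], 'moment': [-0.023, 0.04, 0.045], 'width': 0.087}
top {'intrinsics': [[500.9437, 0.0, 318.2115], [0.0, 500.9437, 199.5429], [0.0, 0.0, 1.0]], 'R': [[-0.0165, -0.9998, 0.0096], [-0.9804, 0.0143, -0.1963], [0.1961, -0.0126, -0.9805]], 't': [0.0188, 0.6144, 1.0048]}
scene {'intrinsics': [[375.6324, 0.0, 322.6124], [0.0, 375.6324, 200.6765], [0.0, 0.0, 1.0]], 'R': [[0.8644, 0.5028, 0.0092], [0.3755, -0.6332, -0.6768], [-0.3344, 0.5885, -0.7361]], 't': [-0.5221, -0.1717, 1.0]}
wrist {'intrinsics': [[314.1681, 0.0, 320.8198], [0.0, 314.1681, 198.9305], [0.0, 0.0, 1.0]], 'tool_from_camera': [[1.0, 0.0011, 0.0007, -0.0001], [-0.0013, 0.9522, 0.3055, -0.0824], [-0.0003, -0.3055, 0.9522, -0.1588], [0.0, 0.0, 0.0, 1.0]]}
```

View pics/top0.png

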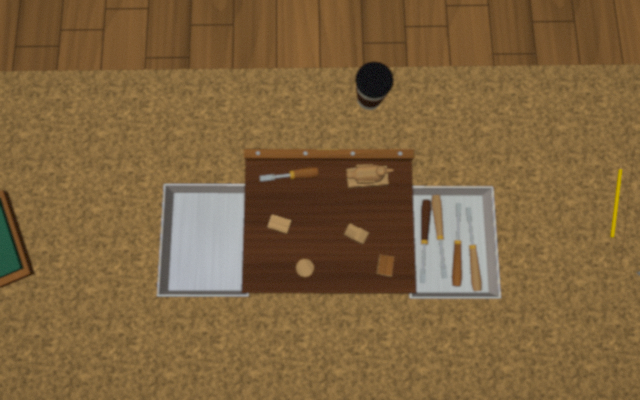

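View pics/scene0.png

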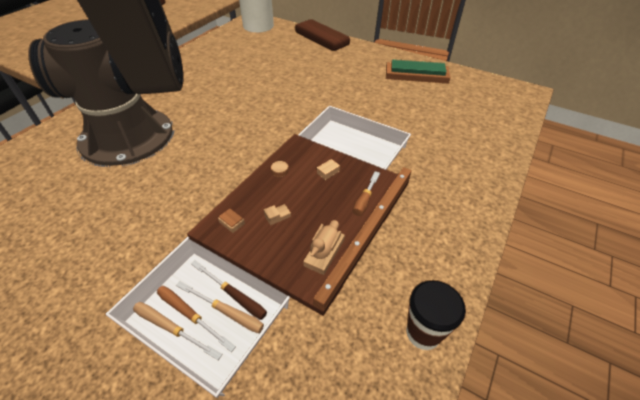

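The top view shows the empty tray at the left (+y), the tool tray at the right, and four offcuts near (280,224), (357,233), (305,268) and (386,266). The bird is at (368,175) and the palm gouge at (290,174). I'll enlarge the board area.

```bash
python3 - <<'E'
import cv2
i=cv2.imread("pics/top0.png")
c=cv2.resize(i[140:310,150:430],None,fx=2.85,fy=2.85,interpolation=cv2.INTER_CUBIC);cv2.imwrite("pics/top0c.png",c);print(c.shape)
E
cat > h.py <<'E'
import numpy as np
from station import arm, grab_frame, camera_params
from scipy.spatial.transform import Rotation as Ro
def px2w(n,uv,z):
    c=camera_params(n);K=np.array(c["intrinsics"])
    R=np.array(c["R"]);t=np.array(c["t"])
    d=R.T@np.linalg.inv(K)@[uv[0],uv[1],1];o=-R.T@t
    return o+d*(z-o[2])/d[2]
def tool():
    s=arm.get_state();return s,Ro.from_euler('xyz',s["ee_rot"]).as_matrix(),np.array(s["eef_pos"])
def shift(p):
    s,R,o=tool();return R.T@(np.array(p)-o)
E
```

```text
(484, 798, 3)
```

View pics/top0c.png

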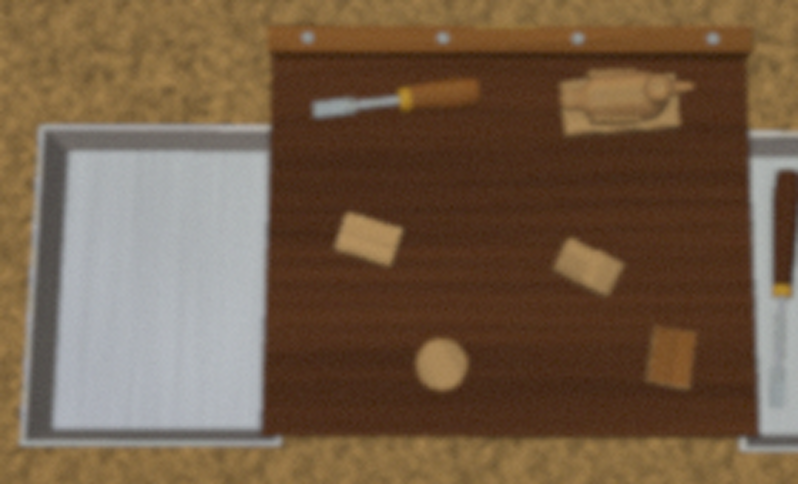

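Crop positions: board near corners (262,435) and (757,437). Offcuts are at (368,240), (589,267), (442,364) and (671,357). Tray corners are outer-left far (40,126) and near (22,443).

Run:
```python
from h import *
L={"nl":(262,435,.063),"nr":(757,437,.063),"fl":(272,27,.088),"fr":(750,27,.088),
"A_step?":(368,240,.081),"B":(589,267,.081),"disc":(442,364,.079),"bark":(671,357,.081),
"trayFarL":(40,126,.04),"trayNearL":(22,443,.04),"trayNearIn":(280,441,.04),"gougeTip":(313,109,.065),"gougeferr":(405,98,.07),"gougeEnd":(479,90,.076),"bird_nl":(566,135,.065),"bird_nr":(680,126,.065)}
P={}
for k,(u,v,z) in L.items():
    P[k]=px2w("top",(150+u/2.85,140+v/2.85),z);print(k,P[k].round(4))
b=P["nl"]-P["nr"];yaw=np.arctan2(-b[0],b[1]);print("w",np.linalg.norm(b),"yaw",np.degrees(yaw))
a=P["fl"]-P["fr"];print(np.linalg.norm(a),np.degrees(np.arctan2(-a[0],a[1])))
ex=np.array([np.cos(yaw),np.sin(yaw),0]);ey=np.array([-np.sin(yaw),np.cos(yaw),0])
cen=(P["nl"]+P["nr"])/2+.15*ex;cen2=(P["fl"]+P["fr"])/2-.15*ex;print("cen",cen,cen2)
for k in P:print(k,"board xy",((P[k]-cen)@ex).round(4),((P[k]-cen)@ey).round(4))
```

```text
nl [0.4224 0.1683 0.063 ]
nr [ 0.4152 -0.1872  0.063 ]
fl [0.7192 0.1614 0.088 ]
fr [ 0.7144 -0.1933  0.088 ]
A_step? [0.5598 0.091  0.081 ]
B [ 0.5377 -0.0685  0.081 ]
disc [0.4699 0.0385 0.079 ]
bark [ 0.4722 -0.1251  0.081 ]
trayFarL [0.6577 0.3439 0.04  ]
trayNearL [0.4199 0.3466 0.04  ]
trayNearIn [0.4183 0.1583 0.04  ]
gougeTip [0.6619 0.1331 0.065 ]
gougeferr [0.6682 0.064  0.07  ]
gougeEnd [0.672  0.0087 0.076 ]
bird_nl [ 0.6392 -0.0559  0.065 ]
bird_nr [ 0.6449 -0.1415  0.065 ]
w 0.3555642837890896 yaw -1.1670315573728656
0.35475120510954417 -0.7788545518717505
cen [ 0.5687848  -0.01248022  0.063     ] [ 0.56679274 -0.01291411  0.088     ]
nl board xy -0.15 0.1778
nr board xy -0.15 -0.1778
fl board xy 0.1468 0.1769
fr board xy 0.1492 -0.1778
A_step? board xy -0.0111 0.1033
B board xy -0.0299 -0.0567
disc board xy -0.0999 0.0489
bark board xy -0.0943 -0.1146
trayFarL board xy 0.0816 0.3581
trayNearL board xy -0.1561 0.356
trayNearIn board xy -0.154 0.1677
gougeTip board xy 0.0902 0.1474
gougeferr board xy 0.0978 0.0785
gougeEnd board xy 0.1028 0.0233
bird_nl board xy 0.0713 -0.042
bird_nr board xy 0.0788 -0.1275
```

Run:
```python
from h import *
print(shift([.47,-.01,.15])*1000)
```

```text
[478.90695821 427.49010596  76.37783834]
```

```bash
python3 -m handwheel '[[[0,240,214,38,-33]]]' 2>&1 | head -3; echo; python3 -m handwheel '[[[0,0.12,0.107,0.019,-16.6],[0,0.24,0.214,0.038,-33.3],[0,0.24,0.214,0.038,-33.3],[0,0.24,0.214,0.038,-33.3],[0,0.24,0.214,0.038,-33.3],[0,0.24,0.214,0.038,-33.3],[0,0.24,0.214,0.038,-33.3],[0,0.479,0.427,0.076,-66.6],[0,0.479,0.427,0.076,-66.6],[0,0.479,0.427,0.076,-66.6],[0,0.479,0.427,0.076,-66.6],[0,0.479,0.427,0.076,-66.6],[0,0.479,0.427,0.076,-66.6],[0,0.479,0.427,0.076,-66.6],[0,0.479,0.427,0.076,-66.6],[0,0.479,0.427,0.076,-66.6],[0,0.479,0.427,0.076,-66.6],[0,0.479,0.427,0.076,-66.6]]]' 20
```

```text
t: 0.18
eef_pos: [0.2794, -0.584, 0.2204]
ee_rot: [-3.14, -0.001, 2.099]

t: 1.68
eef_pos: [0.4065, 0.0457, 0.1437]
ee_rot: [-3.141, -0.003, -3.02]
force: [-0.4, 0.2, -0.1]
width: 0.0005
```

My first call there had its shifts in mm by mistake. It moved the arm only one row's worth in free air, so the next move started from a shifted pose and overshot harmlessly at z = 0.14. I'll correct the pose now.

Run:
```python
from h import *
print(shift([.47,-.01,.12])*1000, shift([.47,-.01,.068])*1000, arm.get_state()["ee_rot"])
```

```text
[-56.31936316 -62.9988726   23.53227403] [-56.47565377 -62.978592    75.5320352 ] [-3.14120264e+00 -3.00559312e-03 -3.01950022e+00]
```

```bash
python3 -m handwheel '[[[0,-0.028,-0.031,0.012,4],[0,-0.056,-0.063,0.023,7.9],[0,-0.056,-0.063,0.023,7.9],[0,-0.056,-0.063,0.023,7.9],[0,-0.056,-0.063,0.023,7.9],[0,-0.056,-0.063,0.023,7.9]]]'
python3 - <<'E'
from h import *
import cv2
cv2.imwrite("pics/top1.png",cv2.resize(grab_frame("top")[130:320,130:440],None,fx=2.5,fy=2.5,interpolation=cv2.INTER_CUBIC))
cv2.imwrite("pics/wrist1.png",grab_frame("wrist"))
print(shift([.47,-.01,.068])*1000,arm.get_state()["ee_rot"])
E
```

```text
t: 2.18
eef_pos: [0.4689, -0.0105, 0.1208]
ee_rot: [-3.141, -0.003, 3.125]
force: [0.3, 0.5, -0.4]
width: 0.0004
[-0.90388889 -0.1795699  53.14117712] [-3.14130145e+00 -1.95286320e-03  3.12655183e+00]
```

View pics/wrist1.png

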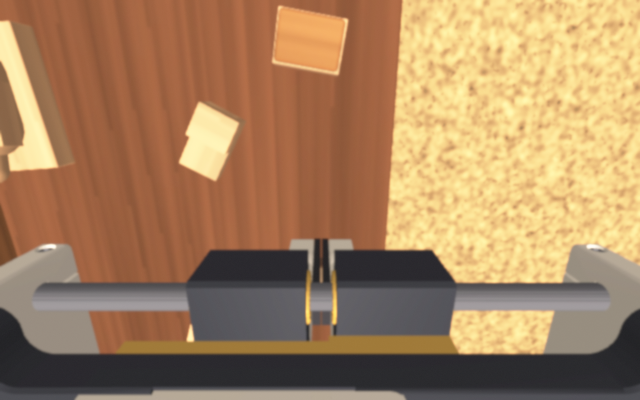

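View pics/top1.png

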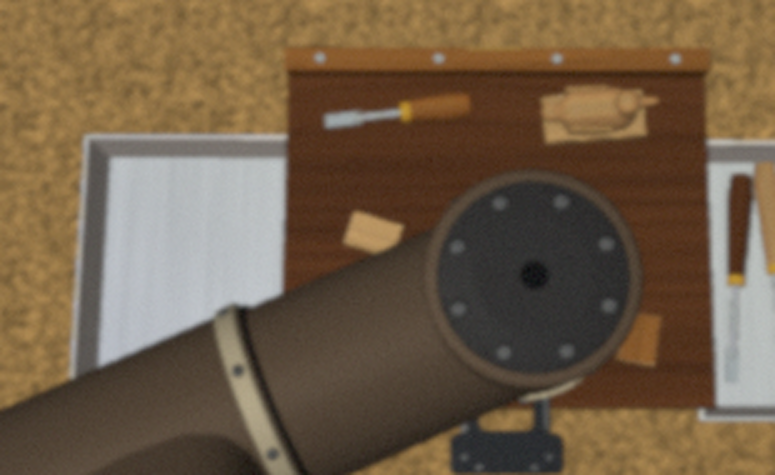

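The wrist image looks back towards -y: stepped piece at (211,140), bark piece at (310,40), fingers shut at (320,280). The arm hides the disc in the top view. I'll lower behind the disc and sweep.

```bash
python3 -m handwheel '[[[0,-0.001,0,0.026,0],[0,-0.001,0,0.045,0],[0,-0.001,0,0.053,0],[0,-0.001,0,0.053,0],[0,-0.001,0,0.053,0]]]'; python3 -m handwheel '[[[0,0,0.012,0,0],[0,0,0.024,0,0],[0,0,0.036,0,0],[0,0,0.048,0,0],[0,0,0.060,0,0],[0,0,0.072,0,0],[0,0,0.084,0,0],[0,0,0.096,0,0],[0,0,0.108,0,0],[0,0,0.12,0,0],[0,0,0.132,0,0],[0,0,0.144,0,0],[0,0,0.156,0,0],[0,0,0.168,0,0],[0,0,0.18,0,0],[0,0,0.192,0,0],[0,0,0.202,0,0],[0,0,0.202,0,0],[0,0,0.202,0,0]]]'
python3 - <<'E'
from h import *
import cv2
cv2.imwrite("pics/top2.png",cv2.resize(grab_frame("top")[130:320,130:440],None,fx=2.5,fy=2.5,interpolation=cv2.INTER_CUBIC))
cv2.imwrite("pics/scene2.png",grab_frame("scene"))
E
```

```text
t: 2.7
eef_pos: [0.4701, -0.0095, 0.0687]
ee_rot: [-3.141, -0.002, 3.128]
force: [0.3, 0.4, 1.5]
width: 0.0004
t: 4.28
eef_pos: [0.4728, 0.1931, 0.0684]
ee_rot: [-3.141, -0.002, 3.129]
force: [0.3, -0.9, -0.3]
width: 0.0006
```

View pics/top2.png

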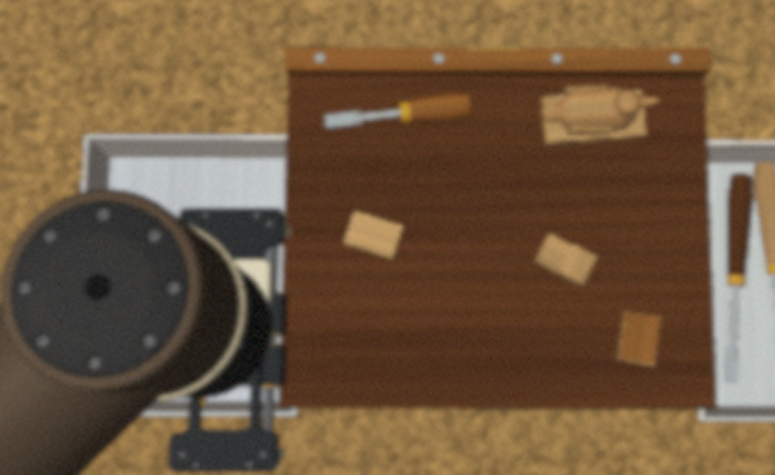

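View pics/scene2.png

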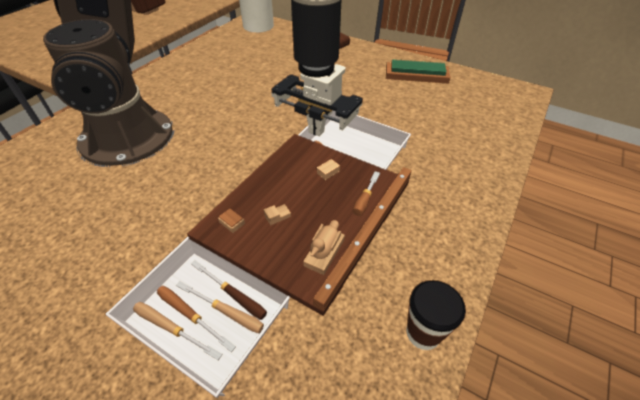

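The disc has left the board, but the gripper hides the tray from the top view. The stub, step and bark pieces, the bird and the gouge are all undisturbed. Next is the stub at (0.560, 0.091).

```bash
python3 -m handwheel '[[[0,0,0,-0.035,0],[0,0,0,-0.05,0],[0,-0.03,-0.04,-0.05,0],[0,-0.05,-0.08,-0.05,0],[0,-0.07,-0.115,-0.05,0],[0,-0.088,-0.152,-0.05,0],[0,-0.088,-0.152,-0.05,0],[0,-0.088,-0.152,-0.05,0],[0,-0.088,-0.152,-0.05,0],[0,-0.088,-0.152,-0.025,0],[0,-0.088,-0.152,0,0],[0,-0.088,-0.152,0,0],[0,-0.088,-0.152,0,0]]]'
python3 - <<'E'
from h import *
import cv2
cv2.imwrite("pics/top3.png",cv2.resize(grab_frame("top")[130:320,130:440],None,fx=2.5,fy=2.5,interpolation=cv2.INTER_CUBIC))
E
```

```text
t: 5.47
eef_pos: [0.5573, 0.0394, 0.0678]
ee_rot: [-3.139, -0.005, 3.129]
force: [-0.2, 0.3, -0.4]
width: 0.0006
```

View pics/top3.png

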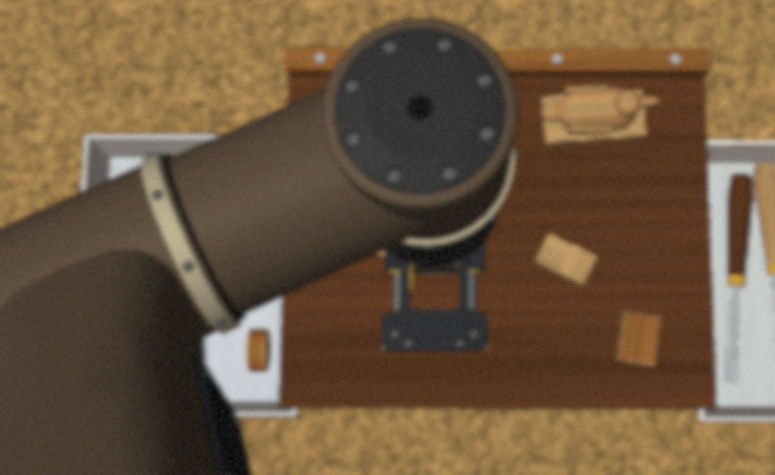

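The disc is in the tray, apparently standing on its edge at (258,350). Now I'll sweep the stub.

```bash
python3 -m handwheel '[[[0,-0.001,0.012,0,0],[0,-0.002,0.024,0,0],[0,-0.002,0.036,0,0],[0,-0.002,0.048,0,0],[0,-0.002,0.060,0,0],[0,-0.002,0.072,0,0],[0,-0.002,0.084,0,0],[0,-0.002,0.096,0,0],[0,-0.002,0.108,0,0],[0,-0.002,0.12,0,0],[0,-0.002,0.132,0,0],[0,-0.002,0.144,0,0],[0,-0.002,0.154,0,0],[0,-0.002,0.154,0,0],[0,-0.002,0.154,0,0]]]'
python3 - <<'E'
from h import *
import cv2
cv2.imwrite("pics/top4.png",cv2.resize(grab_frame("top")[130:320,130:440],None,fx=2.5,fy=2.5,interpolation=cv2.INTER_CUBIC))
print(shift([.537,-.125,.068])*1000)
E
```

```text
t: 6.77
eef_pos: [0.5623, 0.1943, 0.0686]
ee_rot: [-3.14, -0.003, 3.13]
force: [-0.2, 0.5, -0.6]
width: 0.0007
[  21.35849544 -319.04113699    1.1596499 ]
```

View pics/top4.png

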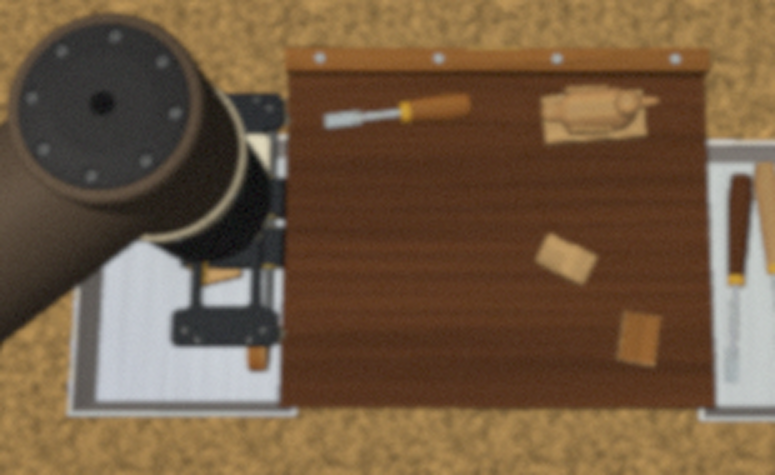

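The stub is in the tray at (220,270). Next is the stepped piece.

```bash
python3 -m handwheel '[[[0,0,0,-0.035,0],[0,0,0,-0.052,0],[0,0.005,-0.04,-0.052,0],[0,0.01,-0.08,-0.052,0],[0,0.015,-0.12,-0.052,0],[0,0.021,-0.16,-0.052,0],[0,0.021,-0.20,-0.052,0],[0,0.021,-0.24,-0.052,0],[0,0.021,-0.28,-0.052,0],[0,0.021,-0.311,-0.052,0],[0,0.021,-0.311,-0.052,0],[0,0.021,-0.311,-0.052,0],[0,0.021,-0.311,-0.052,0],[0,0.021,-0.311,-0.052,0]]]'
python3 - <<'E'
from h import *
import cv2
cv2.imwrite("pics/top5.png",cv2.resize(grab_frame("top")[130:320,130:440],None,fx=2.5,fy=2.5,interpolation=cv2.INTER_CUBIC))
print(shift([.537,-.118,.068])*1000)
E
```

```text
t: 7.98
eef_pos: [0.5375, -0.1164, 0.1212]
ee_rot: [-3.14, -0.003, 3.13]
force: [-0.2, -0.1, -0.9]
width: 0.0004
[ 0.47844728 -1.815501   53.20913097]
```

View pics/top5.png

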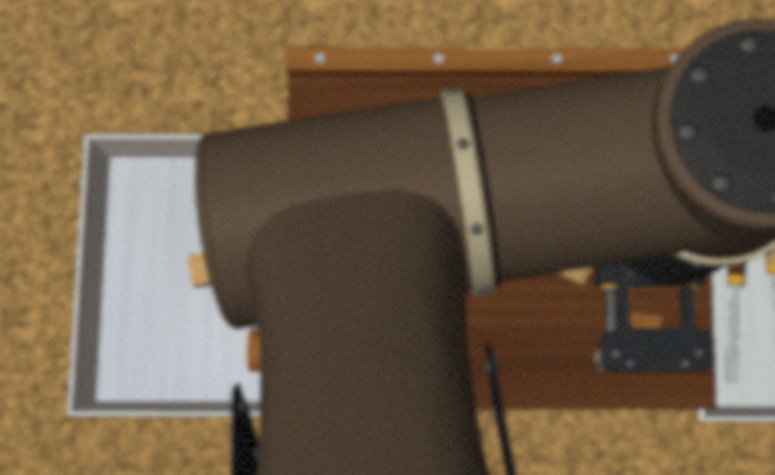

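```bash
python3 -m handwheel '[[[0,0,0,0.026,0],[0,0,0,0.045,0],[0,0,0,0.053,0],[0,0,0,0.053,0],[0,0,0,0.053,0],[0,0,0.012,0.053,0],[0,0,0.024,0.053,0],[0,0,0.036,0.053,0],[0,0,0.048,0.053,0],[0,0,0.060,0.053,0],[0,0,0.072,0.053,0],[0,0,0.084,0.053,0],[0,0,0.096,0.053,0],[0,0,0.108,0.053,0],[0,0,0.12,0.053,0],[0,0,0.132,0.053,0],[0,0,0.144,0.053,0],[0,0,0.144,0.053,0]]]'
python3 - <<'E'
from h import *
import cv2
cv2.imwrite("pics/scene6.png",cv2.resize(grab_frame("scene")[80:320,150:450],None,fx=2.5,fy=2.5))
E
```

```text
t: 9.53
eef_pos: [0.5394, 0.0299, 0.068]
ee_rot: [-3.14, -0.002, 3.132]
force: [0.2, -0.1, -0.2]
width: 0.0007
```

View pics/scene6.png

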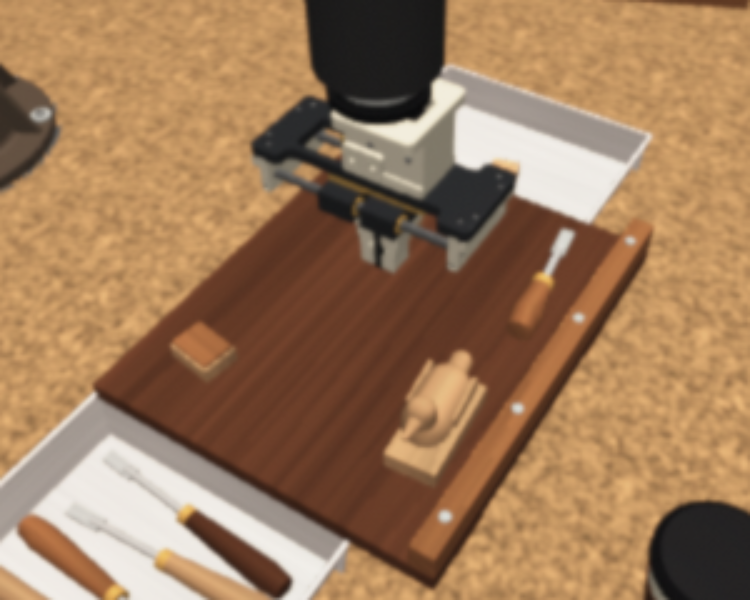

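The stepped piece is hidden behind the fingers at (385,250), so it is being pushed. The bird and gouge haven't moved. I'll carry on over the edge.

```bash
python3 -m handwheel '[[[0,0,0.012,0,0],[0,0,0.024,0,0],[0,0,0.036,0,0],[0,0,0.048,0,0],[0,0,0.060,0,0],[0,0,0.072,0,0],[0,0,0.084,0,0],[0,0,0.096,0,0],[0,0,0.108,0,0],[0,0,0.12,0,0],[0,0,0.132,0,0],[0,0,0.144,0,0],[0,0,0.156,0,0],[0,0,0.162,0,0],[0,0,0.162,0,0],[0,0,0.162,-0.05,0],[0,0,0.162,-0.05,0]]]'
python3 - <<'E'
from h import *
import cv2
cv2.imwrite("pics/top7.png",cv2.resize(grab_frame("top")[130:320,130:440],None,fx=2.5,fy=2.5,interpolation=cv2.INTER_CUBIC))
cv2.imwrite("pics/scene7.png",cv2.resize(grab_frame("scene")[80:320,150:450],None,fx=2.5,fy=2.5))
print(shift([.472,-.168,.12])*1000)
E
```

```text
t: 11.0
eef_pos: [0.5427, 0.1918, 0.1217]
ee_rot: [-3.141, 0.001, 3.133]
force: [1.7, 0.5, 2.0]
width: 0.0004
[ 6.71454279e+01 -3.60487060e+02  9.81804268e-02]
```

View pics/top7.png

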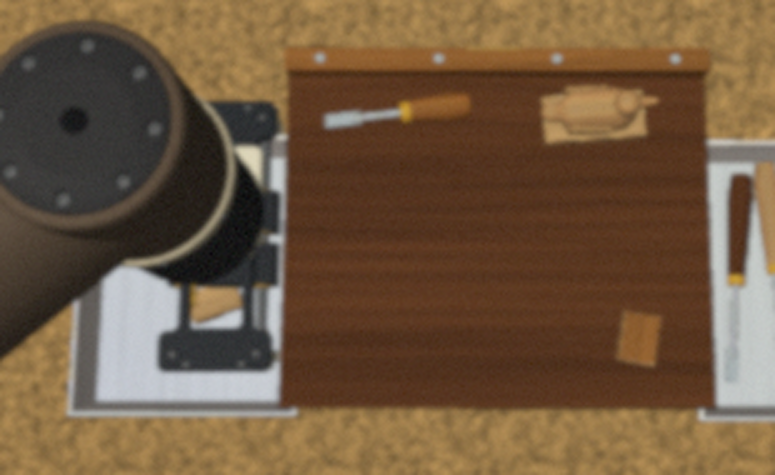

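View pics/scene7.png

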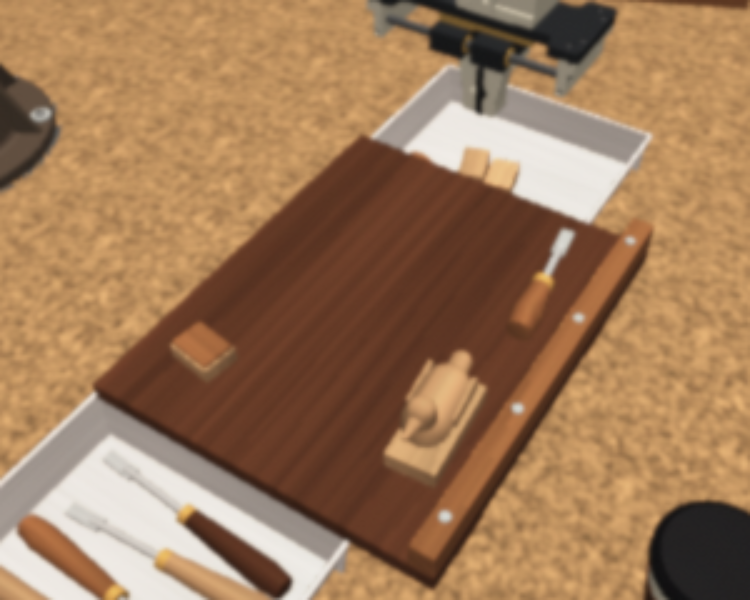

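Three offcuts are in the tray; the last is the bark piece at about (0.472, -0.125). I'll move behind it.

```bash
python3 -m handwheel '[[[0,0.01,-0.04,0,0],[0,0.02,-0.08,0,0],[0,0.03,-0.12,0,0],[0,0.04,-0.16,0,0],[0,0.05,-0.20,0,0],[0,0.06,-0.24,0,0],[0,0.067,-0.28,0,0],[0,0.067,-0.32,0,0],[0,0.067,-0.358,0,0],[0,0.067,-0.358,0,0],[0,0.067,-0.358,0,0],[0,0.067,-0.358,0,0],[0,0.067,-0.358,0,0]]]'
python3 - <<'E'
from h import *
import cv2
cv2.imwrite("pics/top8.png",cv2.resize(grab_frame("top")[130:320,130:440],None,fx=2.5,fy=2.5,interpolation=cv2.INTER_CUBIC))
cv2.imwrite("pics/scene8.png",cv2.resize(grab_frame("scene")[80:320,150:450],None,fx=2.5,fy=2.5))
print(shift([.472,-.166,.068])*1000)
E
```

```text
t: 12.18
eef_pos: [0.472, -0.165, 0.1199]
ee_rot: [3.14, 0.001, 3.133]
force: [-0.1, -0.4, -0.2]
width: 0.0007
[ 0.37988831 -1.53621004 52.08529658]
```

View pics/top8.png

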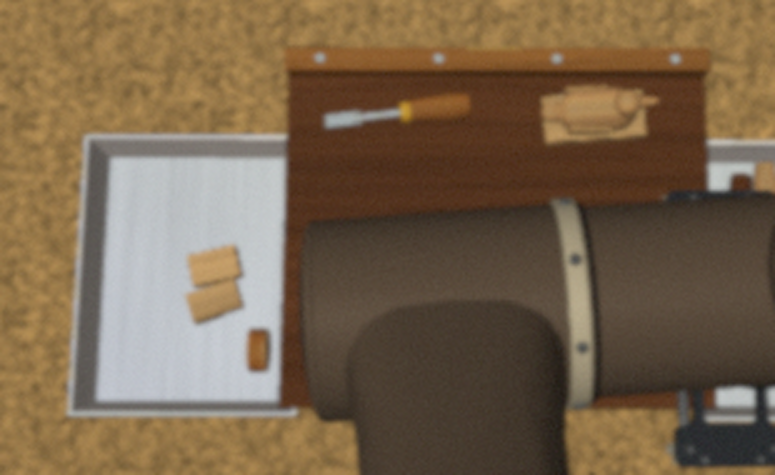

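View pics/scene8.png

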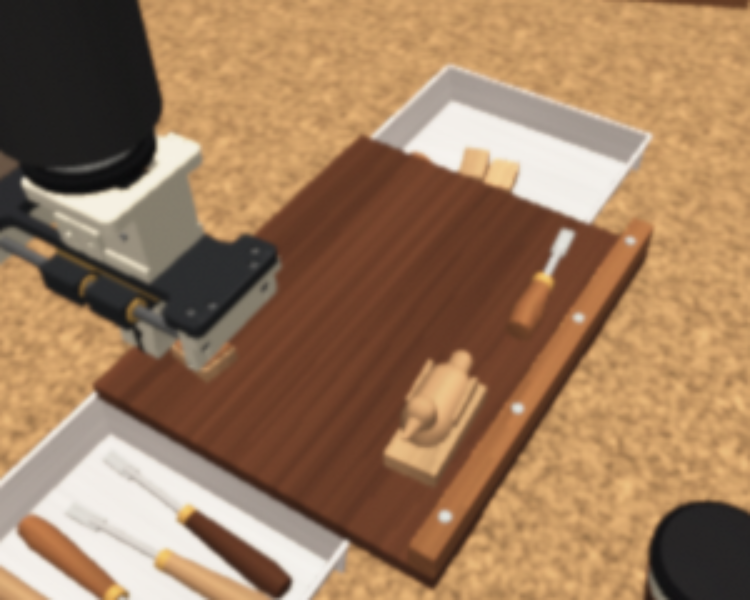

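Three pieces are clearly in the tray: blocks at (214,265) and (214,300), and the disc on edge at (258,350). I'll lower behind the bark piece and sweep.

```bash
python3 -m handwheel '[[[0,0,-0.001,0.026,0],[0,0,-0.001,0.045,0],[0,0,-0.001,0.052,0],[0,0,-0.001,0.052,0],[0,0,-0.001,0.052,0],[0,0,0.012,0.052,0],[0,0,0.024,0.052,0],[0,0,0.036,0.052,0],[0,0,0.048,0.052,0],[0,0,0.060,0.052,0],[0,0,0.072,0.052,0],[0,0,0.084,0.052,0],[0,0,0.096,0.052,0],[0,0,0.108,0.052,0],[0,0,0.12,0.052,0],[0,0,0.132,0.052,0],[0,0,0.144,0.052,0],[0,0,0.156,0.052,0],[0,0,0.168,0.052,0],[0,0,0.168,0.052,0]]]'
python3 - <<'E'
from h import *
import cv2
cv2.imwrite("pics/scene9.png",cv2.resize(grab_frame("scene")[80:320,150:450],None,fx=2.5,fy=2.5))
cv2.imwrite("pics/top9.png",cv2.resize(grab_frame("top")[130:320,130:440],None,fx=2.5,fy=2.5,interpolation=cv2.INTER_CUBIC))
E
```

```text
t: 13.95
eef_pos: [0.475, 0.0055, 0.0699]
ee_rot: [3.139, 0.004, 3.136]
force: [0.6, 0.2, 0.4]
width: 0.0006
```

View pics/scene9.png

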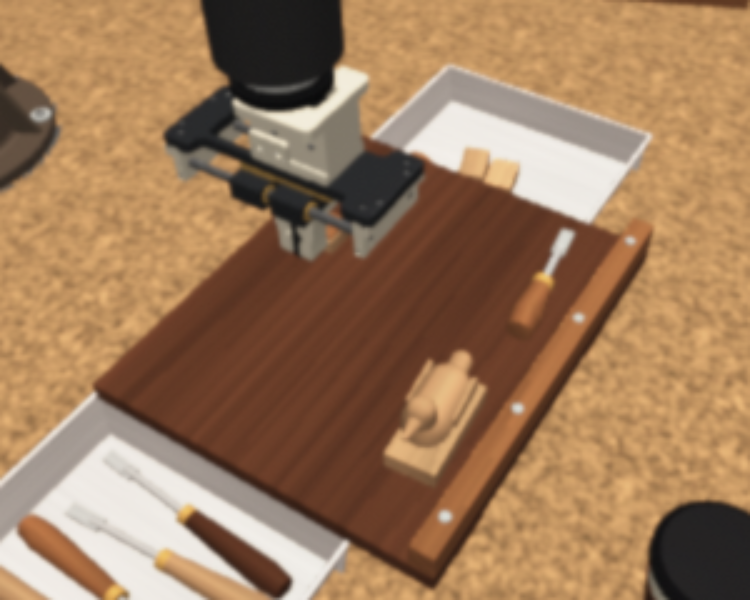

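View pics/top9.png

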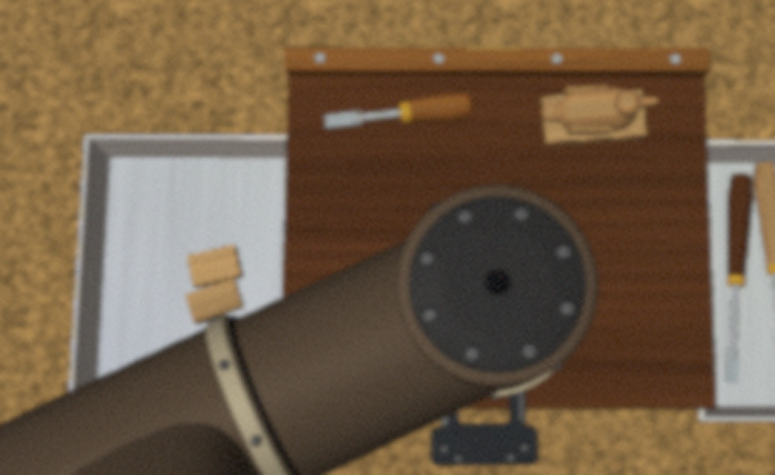

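The bark piece is visible ahead of the fingers at (335,240) and is moving with them. I'll finish the sweep, a little faster at the edge.

```bash
python3 -m handwheel '[[[0,0,0.012,0,0],[0,-0.001,0.024,0,0],[0,-0.002,0.036,0,0],[0,-0.003,0.048,0,0],[0,-0.003,0.060,0,0],[0,-0.003,0.072,0,0],[0,-0.003,0.084,0,0],[0,-0.003,0.098,0,0],[0,-0.003,0.114,0,0],[0,-0.003,0.132,0,0],[0,-0.003,0.15,0,0],[0,-0.003,0.168,0,0],[0,-0.003,0.186,0,0],[0,-0.003,0.186,0,0],[0,-0.003,0.186,-0.04,0],[0,-0.003,0.186,-0.06,0],[0,-0.003,0.186,-0.06,0]]]'
python3 - <<'E'
from h import *
import cv2
cv2.imwrite("pics/scene10.png",cv2.resize(grab_frame("scene")[80:320,150:450],None,fx=2.5,fy=2.5))
print(shift([.47,-.1,.2])*1000)
E
```

```text
t: 15.47
eef_pos: [0.4803, 0.192, 0.134]
ee_rot: [3.136, 0.009, 3.137]
force: [-0.1, 0.6, 0.1]
width: 0.0005
[   7.30891314 -291.16126712  -69.48873171]
```

View pics/scene10.png

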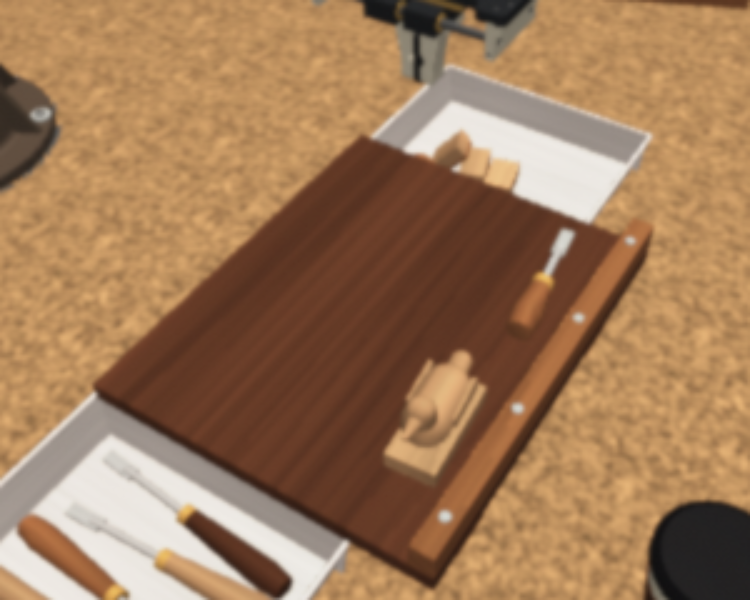

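The board is clear and the bark piece is in the tray, tilted at (452,150). I'll raise the arm and move it away to see the tray from above.

```bash
python3 -m handwheel '[[[0,0,0,-0.04,0],[0,0,-0.02,-0.069,0],[0,0.004,-0.06,-0.069,0],[0,0.007,-0.1,-0.069,0],[0,0.007,-0.14,-0.069,0],[0,0.007,-0.18,-0.069,0],[0,0.007,-0.22,-0.069,0],[0,0.007,-0.26,-0.069,0],[0,0.007,-0.3,-0.069,0],[0,0.007,-0.34,-0.069,0],[0,0.007,-0.36,-0.069,0],[0,0.007,-0.36,-0.069,0],[0,0.007,-0.36,-0.069,0]]]'
python3 - <<'E'
from h import *
import cv2
cv2.imwrite("pics/top11.png",cv2.resize(grab_frame("top")[130:320,130:440],None,fx=2.5,fy=2.5,interpolation=cv2.INTER_CUBIC))
E
```

```text
t: 16.6
eef_pos: [0.4691, -0.1697, 0.198]
ee_rot: [3.137, 0.005, 3.133]
force: [0.7, 0.5, 1.1]
width: 0.0004
```

View pics/top11.png

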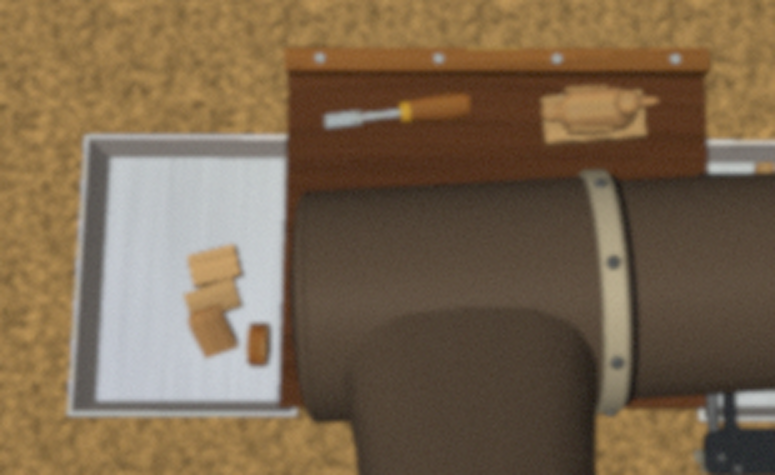

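```bash
python3 -m handwheel '[[[0,0,0,0,0],[0,0,0,0,0],[0,0,0,0,0],[0,0,0,0,0],[0,0,0,0,0],[0,0,0,0,0]]]'
python3 - <<'E'
from h import *
import cv2
a=grab_frame("top")[180:310,150:270];b=grab_frame("scene")[90:190,270:430]
cv2.imwrite("pics/f.png",cv2.hconcat([cv2.resize(a,(369,400),interpolation=3),cv2.resize(b,(430,400),interpolation=3)]))
E
```

```text
t: 17.15
eef_pos: [0.4695, -0.1685, 0.1984]
ee_rot: [3.137, 0.005, 3.135]
force: [0.7, -0.1, -0.4]
width: 0.0001
```

View pics/f.png

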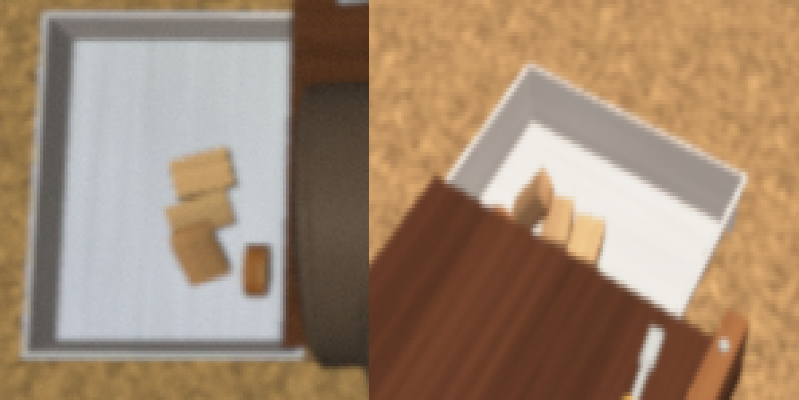

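All four are at rest inside the tray: two blocks, the bark piece leaning on one of them at (200,255), and the disc on edge at (257,270). The tray hasn't shifted, so I'm handing the job in.

```bash
python3 -c "
from station import arm
print(arm.job_done())"
```

```text
the job is handed in; nothing more can be done
None
```

I swept all four offcuts along the board with closed fingertips and over its +y end into the empty foil tray. The order was the disc, the plain stub, the stepped piece, then the bark piece. None was picked up, and I handed the job in at about 17 s.

**Last checks:**
- **Offcuts:** the last pictures show all four at rest inside the tray. The disc stands on its edge and the bark piece leans on one of the blocks.
- **Rest of the scene:** the board is clear, and the bird, the palm gouge and the foil tray look unmoved. Most of the tool tray was hidden by the arm in the last top picture. It looked undisturbed in the earlier scene pictures.
- **Forces:** the wrist force read at the end of each move never passed about 3 N.

**One mistake:** my first move command had its shifts in mm instead of m. It moved the arm a single row in free air and touched nothing. The next move then overshot in free air, and I corrected the pose before sweeping.

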